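# Scan the tag of the speckled pot

### The job

Take the hand scanner from its rest and scan the tag in the speckled, round-bellied pot, and no other: point the scanner's window straight at the middle of the label from 8 cm away and hold it quite still there for two seconds. Then lay it gently back in its rest the way it lay, without letting it drop, and leave the pots and everything else on the top where they stand.

Things in the scene. Friction and masses are not known exactly. Their poses are not given: they have to be found in the camera images.
- wand: hand scanner, white plastic, 200 g: straight handle 130 mm long (x), 28 mm wide (y), 24 mm high (z), with a 44 mm wide head (34 x 56 mm in side view) at its +x end that slopes down and forward. Origin at the centre of the handle (grip there); +x towards the head, z up as it lies in the rest. It looks 55 deg below its +x axis: along (0.574, 0, -0.819)
- wand_nose (a point): middle of the scanner's dark window, at (94, 0, -41) mm in the scanner's frame
- wand_spot (a point): point 80 mm straight out of the window, at (140, 0, -106) mm in the scanner's frame, where the middle of a label belongs while it is read; z = the direction of looking, away from the scanner; y = the scanner's y
- cradle: dark steel rest of the scanner, fixed: base 110 (x) x 90 (y) x 8 mm, two saddles 12 mm thick at x = -42 and +42 mm, their floors 62 mm high, cheeks flaring from about 38 mm apart to 52 mm at 84 mm height; free space between the saddles. Origin under the centre of the base, z up. The scanner lies with its handle centred over it, origin 74 mm above, head on the rest's +x side
- pot_round: the speckled pot, round-bellied, 124 mm across at its widest and 80 mm high, planted; origin under its centre, z up. Its tag stands 18 mm to the -x side of the centre, facing up and to -x; tag edge at most 135 mm high
- pot_tall: plain tall round pot, 88 mm across and 102 mm high, planted, with the same kind of tag; origin under its centre; tag edge at most 155 mm high
- pot_square: plain square pot, 100 x 100 mm and 66 mm high, planted, with the same kind of tag; origin under its centre; tag edge at most 121 mm high
- tag_round (a point): centre of the printed face of the tag in the speckled round-bellied pot: white card 60 mm wide (y) by 36 mm (x) with black bars, 120 mm above the table; z = straight out of the face, sloping 55 deg above level towards the pot's -x side; x = up the slope, y = along the long side
- tag_tall (a point): centre of the printed face of the tag in the tall pot: white card 60 mm wide (y) by 36 mm (x) with black bars, 140 mm above the table; z = straight out of the face, sloping 55 deg above level towards the pot's -x side; x = up the slope, y = along the long side
- tag_square (a point): centre of the printed face of the tag in the square pot: white card 60 mm wide (y) by 36 mm (x) with black bars, 106 mm above the table; z = straight out of the face, sloping 55 deg above level towards the pot's -x side; x = up the slope, y = along the long side
- dibber: bystander: black plastic dibber with a T-handle, lying, 190 mm long (x), 22 mm high; origin on the table under its middle
- tweezers: bystander: two steel tweezers side by side in a clip, lying, 160 mm long (x), 45 mm wide, 7 mm high; origin under the middle
- funnel: bystander: aluminium funnel upside down, 96 mm across, 95 mm high; origin under its centre
- jar: bystander: closed jar, 68 mm across, 100 mm high; origin under its centre
- saucer: bystander: terracotta saucer, 110 mm across, 16 mm high; origin under its centre

How it is judged:
By the outcome, as a careful person would: the job done as asked, in the order asked, and still so for the second after the job is handed in, with the robot touching nothing.
It also fails if it takes over 51 s, if anything falls off the work surface, if the arm or the gripper's body presses on something with over 40 N, if the wrist force passes 120 N, or if a joint passes its speed limit or range.

### The arm

A 6-joint arm with a two-finger parallel gripper is mounted at the origin on the work surface. World frame = base frame: x ahead of the robot, y to its left, z up, the work surface at z = 0. Lengths are in m, angles in rad, forces in N, time in s.
With the tool pointing down it reaches from about 0.35 to 0.925 m from the base axis. Payload 6.4 kg.
Tool frame: the origin (TCP) lies midway between the tips of the shut fingers; the grasp point (between the pads) lies 19 mm behind it; z points along the fingers, x is the direction in which the jaws open and shut, and the axes are right-handed (so a half turn about z gives the same grasp; the last joint's range is limited). The gripper opens to 94 mm and grips with 3 to 60 N. Pads are 16 mm wide; open, the fingers measure 119 mm over their backs; the gripper's body (75 mm by 177 mm) begins 78 mm behind the grasp point.
Start: joints at [1.064, 0.245, 1.558, -0, 1.339, -0.174], TCP at [0.212, 0.614, 0.205] pointing down, gripper open.
Joint ranges: [-3.13, 3.13], [-1.02, 2.26], [0.13, 2.54], [-0.95, 4.09], [0.21, 2.88], [-2.74, 2.74]. Speed limits (rad/s): [2.57, 2.57, 3.14, 3.14, 3.14, 3.14].

### API

Orientations are given as a rotation vector (axis times angle).
In Python, from bench import * gives the robot as it stands. Calls block until the motion is done:
- move_pose(position, orientation): joint-space move of the TCP to a pose.
- line_to(position, rot=None, rate=0.15): straight line of the TCP; rot=None keeps the orientation; rate is the mean speed in m/s.
- movej(angles): joint-space move.
- grip(opening, grasp_force=None): opening from 0.0 (shut) to 1.0 (fully open); grasp_force is the grip in N (None keeps the last); returns when the fingers have stopped.
- pause(seconds).
- solve_ik(position, orientation): joint angles nearest the present ones, or None.
- sense(): the state.
- grab_frame(name): name is "scene" or "side" or "wrist"; returns a dict with "pixels" (420x560x3 uint8, red, green, blue), "K" (3x3 intrinsics, pixels), "k1" (the pictures are not rectified: a ray, as slopes to the right and down, at radius r is drawn at 1 + k1 r^2 times it, then the intrinsics apply), "cam_to_world" (4x4, takes a point from camera to world coordinates); the wrist camera has in their place "T_tool_cam" (4x4, takes a point from camera to tool coordinates, whose origin is the TCP and whose axes are the tool frame's). Camera axes: x right, y down, z forward; pixel columns grow to the right and rows downward; lengths in m; the calibration is good to about 2 mm. A picture is of the moment at which its call begins: read the wrist's pose just before it. There is no depth.
A pose or a line that the arm cannot do raises PlanningError and nothing moves.
- finish_job(): hands the job in, once; it reports no verdict.
The state is a dict: "time": time; "q": joint angles; "dq": joint speeds; "effort": joint torques, N m; "position": TCP position; "tcp_rot": TCP orientation; "wrist_force": force on the tool from outside, world axes, zero at the start; "wrist_torque": the same for the moment, N m; "grip_width": opening from 0.0 (shut) to 1.0 (fully open).
Only numpy, scipy, OpenCV 4.12 (cv2) and the standard library are available. Lean on these libraries where they do the work, as an engineer would, in place of code of your own. Each camera call takes 0.05 s, during which the arm holds its last target. There are 200 camera calls.

## Working session

There is one attempt and no reset: what is moved stays moved. The work goes in short steps, each a Python script; the robot and the scene stay as the last script left them, time stands still between calls to the robot, and variables do not carry over. Pictures are saved under pics/ and viewed, about 8 in all and at most 12, crops included, and the job is handed in when it is done.

```bash
mkdir -p pics; ls; python3 - <<'E'
from bench import *
import cv2,numpy as np
for n in ["scene","side"]:
    f=grab_frame(n); cv2.imwrite(f"pics/{n}0.png",f["pixels"][:,:,::-1]); print(n,f["K"].tolist(),f["k1"],np.round(f["cam_to_world"],3).tolist())
s=sense(); f=grab_frame("wrist"); print(f["T_tool_cam"].round(4).tolist(),f["k1"],f["K"].tolist(),s["tcp_rot"],s["time"])
E
```

```text
pics
scene [[439.9095614001993, 0.0, 283.34908755372516], [0.0, 439.9095614001993, 212.87264061065162], [0.0, 0.0, 1.0]] -0.09340374031637676 [[-0.507, 0.638, -0.58, 1.21], [0.862, 0.388, -0.326, 0.387], [0.017, -0.665, -0.747, 0.932], [0.0, 0.0, 0.0, 1.0]]
side [[446.32909024866785, 0.0, 278.16324146152465], [0.0, 446.32909024866785, 213.541398921522], [0.0, 0.0, 1.0]] -0.13920391124102252 [[0.82, -0.444, 0.36, 0.209], [-0.572, -0.629, 0.526, -0.455], [-0.008, -0.638, -0.77, 0.799], [0.0, 0.0, 0.0, 1.0]]
[[1.0, 0.0005, -0.0003, 0.001], [-0.0004, 0.9614, 0.2753, -0.0815], [0.0005, -0.2753, 0.9614, -0.1791], [0.0, 0.0, 0.0, 1.0]] -0.059414450990524774 [[300.862474205786, 0.0, 281.13967868758084], [0.0, 300.862474205786, 206.1159866843948], [0.0, 0.0, 1.0]] [ 2.55802589e+00  1.82243423e+00 -2.44914469e-03] 0.1
```

View pics/scene0.png

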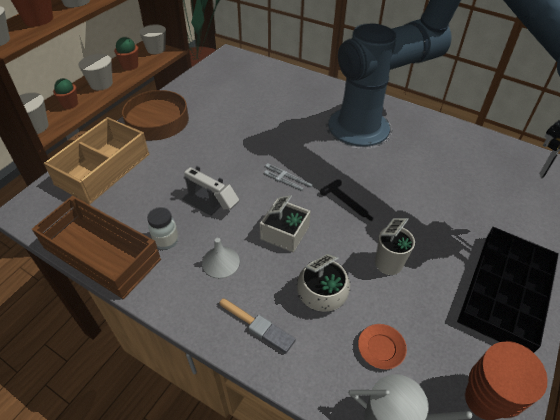

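View pics/side0.png

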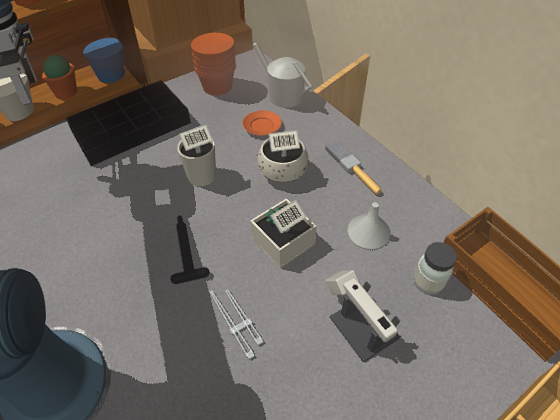

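The speckled pot is at scene (323,285) and side (282,158). The scanner is at scene (210,188) and side (365,305), with its head towards the pots at side (342,283). Next I'll enlarge the tag and the scanner in both views.

```bash
cat > h.py <<'E'
from bench import *
import cv2,numpy as np
from scipy.spatial.transform import Rotation as R
def ray(f,uv,T=None):
    T=f["cam_to_world"] if T is None else T
    d=np.array([f["k1"],0,0,0,0],float)
    p=cv2.undistortPoints(np.array(uv,float).reshape(-1,1,2),np.array(f["K"]),d)[:,0]
    # refine inverse of 1+k1 r^2
    K=np.array(f["K"]); t=(np.array(uv,float).reshape(-1,2)-K[:2,2])/K[0,0]; p=t.copy()
    for _ in range(30): p=t/(1+f["k1"]*(p**2).sum(1,keepdims=True))
    return T[:3,3],np.c_[p,np.ones(len(p))]@T[:3,:3].T
def plane(f,uv,z,T=None):
    o,d=ray(f,uv,T); return o+d*((z-o[2])/d[:,2])[:,None]
def tri(f1,u1,f2,u2,T1=None,T2=None):
    o1,d1=ray(f1,u1,T1);o2,d2=ray(f2,u2,T2);P=[];g=[]
    for a,b in zip(d1,d2):
        s=np.linalg.lstsq(np.c_[a,-b],o2-o1,rcond=None)[0]; x=o1+a*s[0];y=o2+b*s[1];P.append((x+y)/2);g.append(np.linalg.norm(x-y))
    return np.array(P),np.array(g)
def wristT(f,s):
    T=np.eye(4);T[:3,:3]=R.from_rotvec(s["tcp_rot"]).as_matrix();T[:3,3]=s["position"];return T@f["T_tool_cam"]
E
python3 - <<'E'
import cv2,numpy as np
a=cv2.imread("pics/scene0.png");b=cv2.imread("pics/side0.png")
def c(i,x,y,w=80,h=60): 
    o=cv2.resize(i[y:y+h,x:x+w],None,fx=5,fy=5,interpolation=cv2.INTER_CUBIC); cv2.putText(o,f"{x},{y}",(5,15),0,.5,(0,0,255)); return o
cv2.imwrite("pics/crops.png",np.vstack([np.hstack([c(a,172,160),c(b,325,260)]),np.hstack([c(a,285,245),c(b,245,125)])]))
E
```

```text
(no output)
```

View pics/crops.png

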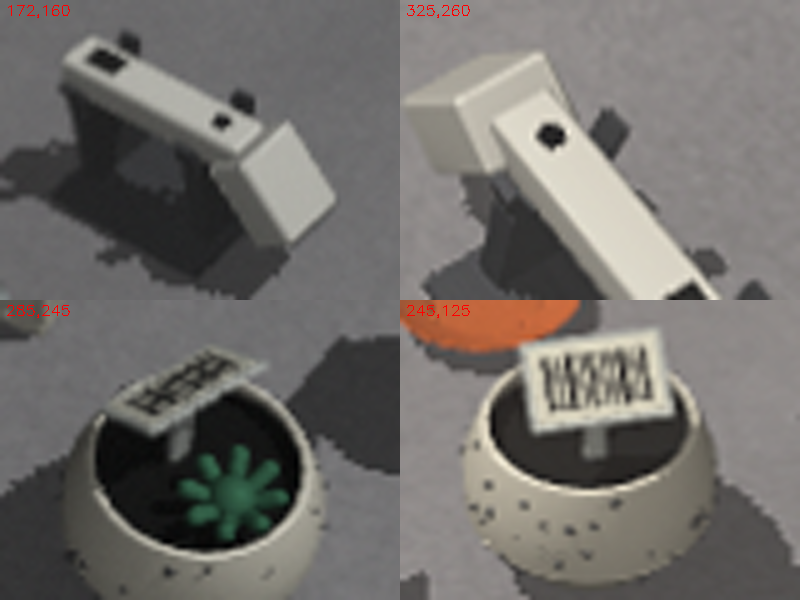

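```bash
python3 - <<'E'
from h import *
np.set_printoptions(precision=4,suppress=True)
A=grab_frame("scene");B=grab_frame("side")
cs=lambda p,o,d:np.array(p)/5.+np.array(o)-np.array(d)/5.
tA=cs([(268,360),(118,433),(103,415),(215,347)],(285,245),(0,300))
tB=cs([(520,348),(662,329),(677,419),(530,434)],(245,125),(400,300))
P,g=tri(A,tA,B,tB);print(P,g,P.mean(0))
c=P.mean(0);y=P[0]+P[3]-P[1]-P[2];x=P[0]+P[1]-P[2]-P[3];n=np.cross(x,y);print("yaw from y",np.degrees(np.arctan2(-y[0],y[1])),y/2,x/2,n/np.linalg.norm(n))
print("side plane ctr z.12",plane(B,[tB.mean(0)],.12),"scene",plane(A,[tA.mean(0)],.12))
Q=plane(B,tB,.12); 
z=.12+.018*np.cos(np.radians(55))*1.0
Z=.018*np.sin(np.radians(35))
q=np.vstack([plane(B,tB[:2],.12+Z),plane(B,tB[2:],.12-Z)]);print("side corners",q,q.mean(0))
y=q[0]+q[3]-q[1]-q[2];print(np.degrees(np.arctan2(-y[0],y[1])),np.linalg.norm(y)/2)
# wand: scene plane, side rectangle
img=B["pixels"].astype(int); 
for (f,x0,y0,w,h) in [(B,375,312,22,20),(B,349,281,12,12),(A,187,167,14,10),(A,213,181,8,7)]:
    sub=f["pixels"][y0:y0+h,x0:x0+w].max(2); m=(sub<70).astype(np.uint8); n,l,st,ce=cv2.connectedComponentsWithStats(m)
    print([(st[i,4],(ce[i]+[x0,y0]).round(1),plane(f,[ce[i]+[x0,y0]],.086)[0]) for i in range(1,n)])
wA=cs([(62,58),(92,37),(262,125),(240,155)],(172,160),(0,0))
print("handle top",plane(A,wA,.086))
E
```

```text
[[0.6383 0.2096 0.1294]
 [0.7025 0.1752 0.1301]
 [0.6861 0.1523 0.1029]
 [0.625  0.1804 0.1042]] [0.0033 0.0113 0.0036 0.0003] [0.663  0.1794 0.1166]
yaw from y 63.52473580431405 [-0.0627  0.0312  0.0003] [0.0148 0.0261 0.0262] [-0.2908 -0.5919  0.7517]
side plane ctr z.12 [[0.6603 0.1767 0.12  ]] scene [[0.6661 0.1798 0.12  ]]
side corners [[0.6384 0.2071 0.1303]
 [0.6995 0.1803 0.1303]
 [0.6824 0.1448 0.1097]
 [0.6218 0.1752 0.1097]] [0.6605 0.1768 0.12  ]
64.80754366926195 0.06723405291888794
[(np.int32(76), array([383.7, 322.6]), array([ 0.5515, -0.2765,  0.086 ])), (np.int32(31), array([394.6, 320.9]), array([ 0.5692, -0.2855,  0.086 ])), (np.int32(1), array([375., 331.]), array([ 0.5282, -0.2793,  0.086 ]))]
[(np.int32(15), array([354.9, 286.6]), array([ 0.5577, -0.1917,  0.086 ]))]
[(np.int32(13), array([197.5, 168.4]), array([ 0.5338, -0.2756,  0.086 ])), (np.int32(20), array([192.8, 171.6]), array([ 0.5513, -0.2788,  0.086 ]))]
[(np.int32(2), array([219.5, 181. ]), array([ 0.543 , -0.1921,  0.086 ])), (np.int32(6), array([215.8, 183.8]), array([ 0.5572, -0.1941,  0.086 ]))]
handle top [[ 0.5635 -0.2991  0.086 ]
 [ 0.541  -0.2956  0.086 ]
 [ 0.5487 -0.1714  0.086 ]
 [ 0.5736 -0.1682  0.086 ]]
```

```bash
cat >> h.py <<'E'
def trot(yaw):  # tool down, tool y along wand +x (yaw rad), tool x along wand +y
    c,s=np.cos(yaw),np.sin(yaw)
    return R.from_matrix(np.array([[-s,c,0],[c,s,0],[0,0,-1]]).T).as_rotvec()
E
python3 - <<'E'
from h import *
np.set_printoptions(precision=4,suppress=True)
M=R.from_rotvec(trot(1.5)).as_matrix();print(M,np.linalg.det(M))
ty=np.radians(64);w=np.array([np.cos(ty),np.sin(ty)]);t=np.array([.662,.178])
wy=np.radians(86);wp=np.array([.5567,-.2335]);
for yaw in(ty,):
    p=np.r_[t-.06*w,.27]; q=solve_ik(p,trot(ty));print(q)
print(solve_ik(np.r_[wp,.055],trot(wy)),solve_ik(np.r_[t-.14*w,.207],trot(ty)))
move_pose(p,trot(ty)); s=sense();f=grab_frame("wrist");cv2.imwrite("pics/w1.png",f["pixels"][:,:,::-1]);np.save("w1.npy",wristT(f,s))
move_pose(np.r_[wp,.20],trot(wy)); s=sense();f=grab_frame("wrist");cv2.imwrite("pics/w2.png",f["pixels"][:,:,::-1]);np.save("w2.npy",wristT(f,s));print(s["time"],s["position"])
a=cv2.imread("pics/w1.png");b=cv2.imread("pics/w2.png")
cv2.imwrite("pics/w12.png",np.hstack([a[:,80:480],b[:,80:480]]))
E
```

```text
[[-0.9975  0.0707  0.    ]
 [ 0.0707  0.9975 -0.    ]
 [-0.      0.     -1.    ]] 1.0000000000000007
[ 0.018   0.1951  1.4983  0.      1.4481 -2.6698]
[-0.5848  0.316   1.7692  0.      1.0564  2.6266] None
6.9833 [ 0.5568 -0.2334  0.2   ]
```

View pics/w12.png

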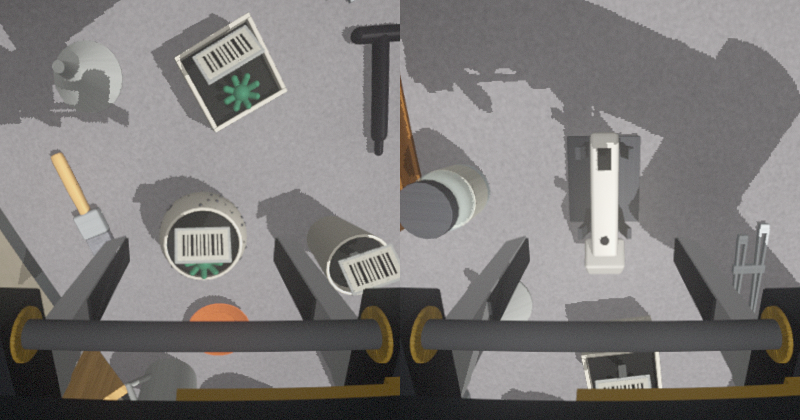

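```bash
python3 - <<'E'
from h import *
np.set_printoptions(precision=4,suppress=True)
f=grab_frame("wrist")
a=cv2.imread("pics/w1.png");b=cv2.imread("pics/w2.png");T1=np.load("w1.npy");T2=np.load("w2.npy")
def comps(i,x0,y0,w,h,th,dark=False,mn=10):
    s=i[y0:y0+h,x0:x0+w].min(2) if not dark else i[y0:y0+h,x0:x0+w].max(2); m=((s>th)!=dark).astype(np.uint8)
    n,l,st,ce=cv2.connectedComponentsWithStats(m)
    return [(st[k,4],ce[k]+[x0,y0],cv2.minAreaRect(np.argwhere(l==k)[:,::-1].astype(np.float32)+[[x0,y0]])if 0 else cv2.minAreaRect((np.argwhere(l==k)[:,::-1]+[x0,y0]).astype(np.float32))) for k in range(1,n) if st[k,4]>=mn]
print("tag pix row",a[245,250:318,0],a[215:275,260,0])
for th in(130,150,170,190): print(th,[(c[0],c[1].round(1),c[2]) for c in comps(a,248,218,70,50,th,mn=80)])
for c in comps(b,575,130,50,0,80): pass
for c in comps(b,275,140,22,40,60,True): print("rect",c[1],plane(f,[c[1]],.086,T2))
for c in comps(b,278,232,14,16,60,True,5): print("btn",c[1],plane(f,[c[1]],.086,T2))
for r in range(150,230,15):
    g=b[r,255:315].min(1); print(r,[255+k for k in np.where(np.abs(np.diff(g.astype(int)))>35)[0]])
E
```

```text
bash:   560 Segmentation fault         python3 - <<'E'
from h import *
np.set_printoptions(precision=4,suppress=True)
f=grab_frame("wrist")
a=cv2.imread("pics/w1.png");b=cv2.imread("pics/w2.png");T1=np.load("w1.npy");T2=np.load("w2.npy")
def comps(i,x0,y0,w,h,th,dark=False,mn=10):
    s=i[y0:y0+h,x0:x0+w].min(2) if not dark else i[y0:y0+h,x0:x0+w].max(2); m=((s>th)!=dark).astype(np.uint8)
    n,l,st,ce=cv2.connectedComponentsWithStats(m)
    return [(st[k,4],ce[k]+[x0,y0],cv2.minAreaRect(np.argwhere(l==k)[:,::-1].astype(np.float32)+[[x0,y0]])if 0 else cv2.minAreaRect((np.argwhere(l==k)[:,::-1]+[x0,y0]).astype(np.float32))) for k in range(1,n) if st[k,4]>=mn]
print("tag pix row",a[245,250:318,0],a[215:275,260,0])
for th in(130,150,170,190): print(th,[(c[0],c[1].round(1),c[2]) for c in comps(a,248,218,70,50,th,mn=80)])
for c in comps(b,575,130,50,0,80): pass
for c in comps(b,275,140,22,40,60,True): print("rect",c[1],plane(f,[c[1]],.086,T2))
for c in comps(b,278,232,14,16,60,True,5): print("btn",c[1],plane(f,[c[1]],.086,T2))
for r in range(150,230,15):
    g=b[r,255:315].min(1); print(r,[255+k for k in np.where(np.abs(np.diff(g.astype(int)))>35)[0]])
E
```

A stray line with an empty crop caused the crash. I'll remove it and simplify.

```bash
python3 - <<'E'
from h import *
np.set_printoptions(precision=4,suppress=True)
f=grab_frame("wrist")
a=cv2.imread("pics/w1.png");b=cv2.imread("pics/w2.png");T1=np.load("w1.npy");T2=np.load("w2.npy")
def comps(i,x0,y0,w,h,th,dark=False,mn=10):
    s=i[y0:y0+h,x0:x0+w].max(2); m=((s>th)!=dark).astype(np.uint8)
    n,l,st,ce=cv2.connectedComponentsWithStats(m)
    return [(st[k,4],ce[k]+[x0,y0],cv2.minAreaRect((np.argwhere(l==k)[:,::-1]+[x0,y0]).astype(np.float32))) for k in range(1,n) if st[k,4]>=mn]
print("tag col",a[215:275,260].max(1));print("row",a[232,245:320].max(1))
for th in(130,150,170): print(th,[(c[0],c[1].round(1),c[2]) for c in comps(a,248,218,70,50,th,mn=80)])
for c in comps(b,275,140,22,40,60,True): print("rect",c[1],plane(f,[c[1]],.086,T2))
for c in comps(b,278,232,14,16,60,True,5): print("btn",c[1],plane(f,[c[1]],.086,T2))
for r in range(150,230,15):
    g=b[r,255:315].min(1).astype(int); print(r,[255+k for k in np.where(np.abs(np.diff(g))>35)[0]])
E
```

```text
tag col [158 156 124  79  65  65  61  59  64  63  59  63  87 155 190 200 209 208
 208 206 209 208 208 208 207 208 208 204 209 214 211 210 210 212 210 211
 213 211 211 211 211 213 211 214 216 207 190 189 155  94  73  70  71  74
 118 179 217 213 176 149]
row [134 153 157 136  83  73  74  74  75 124 177 193 200 210 210 208 205 206
 206 210 210 213 210 212 212 209 208 207 208 208 211 211 210 210 210 209
 212 212 210 209 210 210 211 210 212 214 215 213 211 210 211 212 211 210
 211 207 207 207 210 208 208 208 204 191 172 113  79  77  72  69  71 111
 189 228 225]
130 [(np.int32(86), array([313.7, 222.5]), ((315.07659912109375, 222.87716674804688), (18.60107421875, 8.870454788208008), 53.74616622924805)), (np.int32(1933), array([281.4, 246.6]), ((279.5, 247.0), (40.0, 63.0), 90.0))]
150 [(np.int32(82), array([313.9, 222.6]), ((315.07659912109375, 222.87716674804688), (18.60107421875, 8.870454788208008), 53.74616622924805)), (np.int32(1657), array([282.4, 245.6]), ((282.5538330078125, 246.6148681640625), (38.91172409057617, 56.10218048095703), 88.09085083007812))]
170 [(np.int32(1398), array([282.4, 245.4]), ((282.5, 245.5), (35.0, 55.0), 90.0))]
150 [np.int64(269), np.int64(270), np.int64(275), np.int64(276), np.int64(277), np.int64(290), np.int64(291), np.int64(298), np.int64(299)]
165 [np.int64(270), np.int64(276), np.int64(277), np.int64(290), np.int64(291), np.int64(297), np.int64(298)]
180 [np.int64(270), np.int64(297)]
195 [np.int64(270), np.int64(271), np.int64(297)]
210 [np.int64(270), np.int64(271), np.int64(297), np.int64(298)]
225 [np.int64(270), np.int64(271), np.int64(297)]
```

```bash
python3 - <<'E'
from h import *
np.set_printoptions(precision=4,suppress=True)
f=grab_frame("wrist")
a=cv2.imread("pics/w1.png").max(2).astype(float);b=cv2.imread("pics/w2.png").max(2).astype(float);T1=np.load("w1.npy");T2=np.load("w2.npy")
print("tag ctr",plane(f,[(282.3,244.7)],.12,T1))
cols=np.arange(260,306)
for th,r in((140,slice(222,235)),):
    e=[222+np.interp(140,a[222:233,c],np.arange(11)) for c in cols]; k=np.polyfit(cols,e,1); Z=.018*np.sin(np.radians(35))
    P=plane(f,[(c,np.polyval(k,c)) for c in (255,310)],.12-Z,T1); d=P[1]-P[0]; print("lower edge",k,P,"len",np.linalg.norm(d),"yaw",np.degrees(np.arctan2(d[1],d[0]))+90)
    e=[np.interp(-200,-a[255:267,c],np.arange(255,267)) for c in cols]; k=np.polyfit(cols,e,1)
    P2=plane(f,[(c,np.polyval(k,c)) for c in (255,310)],.12+Z,T1);d=P2[1]-P2[0];print("upper",k,P2,np.linalg.norm(d),np.degrees(np.arctan2(d[1],d[0]))+90, "ctr",(P.mean(0)+P2.mean(0))/2)
rows=[150,165,180,195,210,225]
for z in(.086,): 
    L=plane(f,[(270.8,r) for r in rows],z,T2);Rr=plane(f,[(297.8,r) for r in rows],z,T2);print("handle mid",(L+Rr)[[0,-1]]/2,"w",np.linalg.norm(L-Rr,axis=1))
for (x0,y0,w,h) in((272,142,26,35),(276,230,18,20)):
    m=(b[y0:y0+h,x0:x0+w]<90).astype(np.uint8);n,l,st,ce=cv2.connectedComponentsWithStats(m)
    for k in range(1,n): 
        if st[k,4]>5: print(st[k],ce[k]+[x0,y0],plane(f,[ce[k]+[x0,y0]],.086,T2))
print("rear edge col",b[125:145,284]); print("head end col",b[225:280,284])
E
```

```text
tag ctr [[0.6603 0.1817 0.12  ]]
lower edge [ -0.0313 236.0165] [[0.6822 0.152  0.1097]
 [0.622  0.1789 0.1097]] len 0.06593845133364552 yaw 245.94136688665665
upper [  0.0281 248.4389] [[0.6928 0.1762 0.1303]
 [0.6363 0.2059 0.1303]] 0.06383362145597472 242.25950224281092 ctr [0.6583 0.1782 0.12  ]
handle mid [[ 0.5493 -0.2845  0.086 ]
 [ 0.5544 -0.2081  0.086 ]] w [0.026  0.0264 0.0267 0.0271 0.0275 0.0279]
[  6   7  12  20 213] [283.6244 157.8028] [[ 0.5504 -0.277   0.086 ]]
rear edge col [122. 118. 121. 122. 123. 119. 122. 128. 142. 161. 162. 164. 166. 169.
 167. 169. 167. 167. 167. 166.]
head end col [243. 242. 242. 242. 243. 242. 242. 243. 242. 243. 231. 176. 105.  92.
  98.  97.  95.  95.  94. 113. 204. 242. 243. 242. 242. 242. 242. 241.
 242. 241. 234. 218. 207. 207. 209. 208. 208. 209. 209. 211. 221. 229.
 229. 216. 209. 205. 206. 204. 199. 191. 180. 181. 179. 179. 177.]
```

```bash
python3 - <<'E'
from h import *
np.set_printoptions(precision=4,suppress=True)
wy=np.radians(86);wp=np.array([.5545,-.2345]);ty=np.radians(64);t=np.array([.660,.179]);w=np.array([np.cos(ty),np.sin(ty)])
ro=trot(wy+np.pi);rs=trot(ty+np.pi)
print(solve_ik(np.r_[wp,.055],ro),solve_ik(np.r_[t-.14*w,.207],rs),solve_ik(np.r_[t-.14*w,.26],rs))
move_pose(np.r_[wp,.20],ro); grip(.7,30); line_to(np.r_[wp,.056],rate=.1); print(sense()["wrist_force"])
grip(0,30); s=sense();print(s["grip_width"]*94,s["wrist_force"],s["wrist_torque"])
line_to(np.r_[wp,.075],rate=.03); line_to(np.r_[wp,.26],rate=.12); s=sense();print(s["grip_width"]*94,s["wrist_force"],s["wrist_torque"],s["time"],s["position"])
A=grab_frame("scene");B=grab_frame("side")
cv2.imwrite("pics/lift.png",np.hstack([A["pixels"][60:310,60:460],B["pixels"][130:380,160:560]])[:,:,::-1])
E
```

```text
[-0.5882  0.3126  1.7735 -0.      1.0555 -0.5184] [-0.0999  0.1308  1.6859  0.      1.3249  0.3539] [-0.0999  0.0909  1.6318  0.      1.4189  0.3539]
[ 0.0296 -0.3201 -0.0652]
27.5297372601964 [ 0.8516 -0.3118  0.4744] [-0.085   0.1105  0.033 ]
28.01493079266415 [-1.28    0.4819 -2.0716] [-0.1312  0.018   0.0122] 15.2083 [ 0.5541 -0.2343  0.2589]
```

View pics/lift.png

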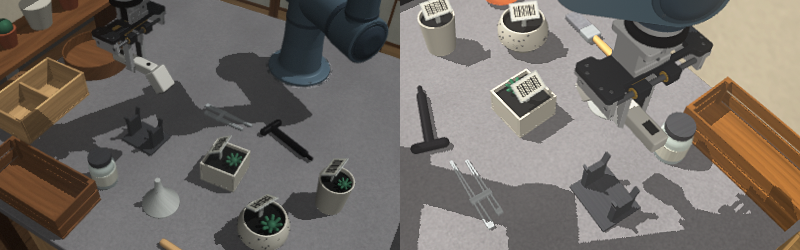

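```bash
python3 - <<'E'
from h import *
np.set_printoptions(precision=4,suppress=True)
ty=np.radians(64);t=np.array([.660,.179]);w=np.array([np.cos(ty),np.sin(ty)]);rs=trot(ty+np.pi)
p=np.r_[t-.14*w-.574*.03*w,.207+.819*.03]
move_pose(np.r_[p[:2],.26],rs); line_to(p,rate=.08); s=sense();print(p,s["position"],s["time"],s["wrist_torque"])
A=grab_frame("scene");B=grab_frame("side");s=sense();W=grab_frame("wrist");np.save("w3.npy",wristT(W,s))
for n,f in zip("ABW",(A,B,W)): cv2.imwrite(f"pics/pre{n}.png",f["pixels"][:,:,::-1])
z=lambda f,x,y,w,h,k:cv2.resize(f["pixels"][y:y+h,x:x+w],None,fx=k,fy=k,interpolation=cv2.INTER_CUBIC)
o=np.vstack([np.hstack([z(A,220,180,133,100,3),z(B,220,90,133,100,3)]),np.hstack([z(W,80,0,400,300,1)[:, :399],np.zeros((300,399,3),np.uint8)])])
cv2.imwrite("pics/pre.png",o[:,:,::-1])
E
```

```text
[0.5911 0.0377 0.2316] [0.5908 0.0375 0.2308] 16.8833 [-0.1336  0.0968 -0.0731]
```

View pics/pre.png

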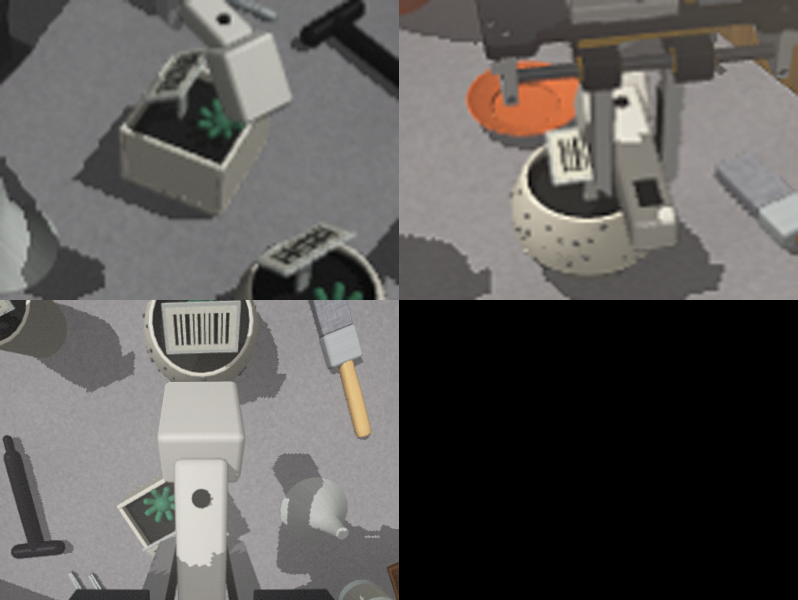

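```bash
python3 - <<'E'
from h import *
np.set_printoptions(precision=4,suppress=True)
f=grab_frame("wrist");A=grab_frame("scene");T=np.load("w3.npy");ia=cv2.imread("pics/preA.png").max(2).astype(float);iw=cv2.imread("pics/preW.png").max(2).astype(float)
def dark(i,x0,y0,w,h,th):
    n,l,st,ce=cv2.connectedComponentsWithStats((i[y0:y0+h,x0:x0+w]<th).astype(np.uint8));k=1+np.argmax(st[1:,4]);print(st[k]);return ce[k]+[x0,y0]
u=dark(ia,288,181,13,11,110);v=dark(iw,266,185,30,28,120);print(u,v)
P,g=tri(A,[u],f,[v],None,T);print("button",P,g,"expect .6088 .0744 .262")
# tag edges in wrist
cols=np.arange(252,312)
Z=.018*np.sin(np.radians(35))
lo=[np.interp(-140,-iw[45:62,c],np.arange(45,62)) for c in cols];k1=np.polyfit(cols,lo,1)
rows=np.arange(10,45)
l=np.polyfit(rows,[np.interp(140,iw[r,236:252],np.arange(236,252)) for r in rows],1);r_=np.polyfit(rows,[np.interp(-140,-iw[r,312:328],np.arange(312,328)) for r in rows],1)
print("lower",k1,"left",l,"right",r_, "top col", iw[0:12,275])
P=plane(f,[(np.polyval(l,53),np.polyval(k1,245)),(np.polyval(r_,53),np.polyval(k1,320))],.12-Z,T);d=P[1]-P[0];print(P,np.linalg.norm(d),"yaw",np.degrees(np.arctan2(d[1],d[0]))+90)
w=np.array([.438,.899,0]);print("ctr by lower edge",P.mean(0)+np.r_[w[:2]*.018*np.sin(np.radians(55)),Z])
E
```

```text
[ 4  4  5  3 12]
[  6   4  19  19 272]
[294.1667 186.0833] [280.8566 198.1213]
button [[0.6091 0.0753 0.2603]] [0.0018] expect .6088 .0744 .262
lower [-0.0332 61.5455] left [ -0.0592 244.2199] right [  0.198  315.2061] top col [113. 131. 178. 166. 162. 163. 175. 183. 185. 182. 186. 187.]
[[0.6191 0.1814 0.1097]
 [0.6902 0.1492 0.1097]] 0.0780939456390617 yaw 65.61833348257065
ctr by lower edge [0.6611 0.1786 0.12  ]
```

```bash
python3 - <<'E'
from h import *
np.set_printoptions(precision=4,suppress=True)
B=grab_frame("side");i=cv2.imread("pics/preB.png").max(2).astype(float)
n,l,st,ce=cv2.connectedComponentsWithStats((i[145:165,424:446]<75).astype(np.uint8));print(st[1:],ce[1:]+[424,145])
k=1+np.argmax(st[1:,4]);u=ce[k]+[424,145]
ty=np.radians(64);w=np.array([np.cos(ty),np.sin(ty)]);o,d=ray(B,[u]);d=d[0]
# intersect with the wand's vertical mid-plane
nrm=np.array([-w[1],w[0],0]);c=np.array([.5908,.0375,.2498])
X=o+d*((c-o)@nrm)/(d@nrm);print("midplane",X,"along",(X-c)[:2]@w,"up",X[2]-c[2], "angle",d@nrm/np.linalg.norm(d))
for z in(.262,.265): X=o+d*(z-o[2])/d[2];print(X,(X-c)[:2]@w,(X-c)@nrm)
E
```

```text
[] []Traceback (most recent call last):
  File "<stdin>", line 5, in <module>
    return _wrapfunc(a, 'argmax', axis=axis, out=out, **kwds)
    return bound(*args, **kwds)
ValueError: attempt to get argmax of an empty sequence
```

```bash
python3 - <<'E'
from h import *
np.set_printoptions(precision=4,suppress=True)
B=grab_frame("side");i=cv2.imread("pics/preB.png").max(2).astype(float)
n,l,st,ce=cv2.connectedComponentsWithStats((i[144:164,294:313]<75).astype(np.uint8));print(st[1:],ce[1:]+[294,144])
k=1+np.argmax(st[1:,4]);u=ce[k]+[294,144]
ty=np.radians(64);w=np.array([np.cos(ty),np.sin(ty)]);o,d=ray(B,[u]);d=d[0]
nrm=np.array([-w[1],w[0],0]);c=np.array([.5908,.0375,.2498])
for z in(.258,.262,.266): X=o+d*(z-o[2])/d[2];print(X,"along",(X-c)[:2]@w,"side",(X-c)@nrm)
E
```

```text
[[ 4  6 10  9 66]] [[302.4545 153.8485]]
[0.5756 0.003  0.258 ] along -0.037637815387453005 side -0.001442307373800517
[ 0.5729 -0.0003  0.262 ] along -0.04186622002805527 side -0.0004908968905099724
[ 0.5702 -0.0037  0.266 ] along -0.04609462466865748 side 0.0004605135927804767
```

```bash
python3 - <<'E'
from h import *
np.set_printoptions(precision=4,suppress=True)
ty=np.radians(64.5);t=np.array([.660,.179]);w=np.array([np.cos(ty),np.sin(ty)]);rs=trot(ty+np.pi)
p=np.r_[t-.14*w,.207]
line_to(p+[.0003,.0002,.0008],rs,rate=.05); pause(.4); s=sense();print(p,s["position"],s["time"],abs(s["dq"]).max())
pause(2.7); s=sense();print(s["position"],s["time"],s["wrist_force"],s["grip_width"]*94)
s0=sense();W=grab_frame("wrist");cv2.imwrite("pics/scan.png",W["pixels"][:,:,::-1])
E
```

```text
[0.5997 0.0526 0.207 ] [0.6001 0.0528 0.208 ] 18.375 0.001918361882845872
[0.6    0.0528 0.2078] 21.075 [ 0.2894  0.2112 -1.9775] 28.052511033326464
```

View pics/scan.png

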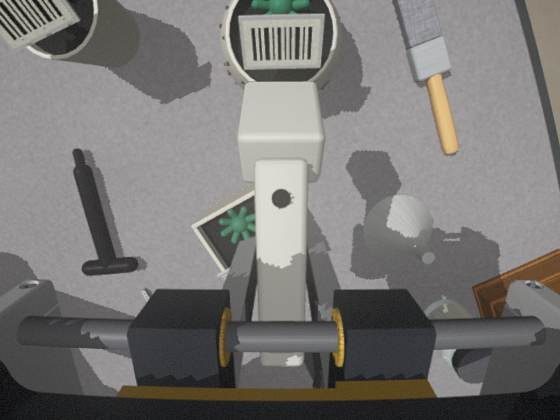

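```bash
python3 - <<'E'
from h import *
np.set_printoptions(precision=4,suppress=True)
s=sense();f=grab_frame("wrist");T=wristT(f,s);i=f["pixels"].max(2).astype(np.uint8)
Z=.018*np.sin(np.radians(35))
c=np.array([(245,14),(323,14),(321,68.5),(246,69.5)],float)
P=np.vstack([plane(f,c[:2],.12+Z,T),plane(f,c[2:],.12-Z,T)]);print(P,P.mean(0),np.linalg.norm(P[0]-P[1]),np.linalg.norm(P[2]-P[3]),np.linalg.norm(P[0]-P[3]))
for a,b in((0,1),(3,2)): d=P[b]-P[a];print(np.degrees(np.arctan2(d[1],d[0]))+90)
w=np.array([np.cos(np.radians(64.5)),np.sin(np.radians(64.5)),0]);print("spot",s["position"]+[0,0,.019]+.14*w-[0,0,.106])
E
```

```text
[[0.6432 0.2105 0.1303]
 [0.6972 0.1848 0.1303]
 [0.6834 0.151  0.1097]
 [0.6249 0.178  0.1097]] [0.6622 0.1811 0.12  ] 0.05980558127469557 0.06434270043531296 0.04264494573329993
64.55197579467826
65.26224731596453
spot [0.6603 0.1792 0.1208]
```

The spot agrees with the tag to within 3 mm and the yaw to about 0.3°. Now I'll return the scanner to its rest.

```bash
python3 - <<'E'
from h import *
np.set_printoptions(precision=4,suppress=True)
ty=np.radians(64.5);t=np.array([.660,.179]);w=np.array([np.cos(ty),np.sin(ty)]);rs=trot(ty+np.pi)
wp=np.array([.5545,-.2345]);ro=trot(np.radians(86)+np.pi)
line_to(np.r_[t-.14*w-.574*.06*w,.207+.049],rate=.1)
move_pose(np.r_[wp,.26],ro); pause(.3)
s=sense();e=np.r_[wp,.26]-s["position"];print(e,s["wrist_force"],s["time"])
wc=wp+e[:2]
line_to(np.r_[wc,.075],rate=.09); line_to(np.r_[wc,.060],rate=.03);pause(.2);s=sense();print(s["position"],s["wrist_force"])
B=grab_frame("side");A=grab_frame("scene")
z=lambda f,x,y:cv2.resize(f["pixels"][y:y+100,x:x+133],None,fx=3,fy=3,interpolation=cv2.INTER_CUBIC)
cv2.imwrite("pics/dn.png",np.hstack([z(A,150,130),z(B,300,240)])[:,:,::-1])
for h in np.arange(.0592,.0539,-.0006):
    line_to(np.r_[wc,h],rate=.02); pause(.1); s=sense();print(round(h,4),s["position"][2],s["wrist_force"][2],s["time"])
    if s["wrist_force"][2]>-.2: break
E
```

```text
[-0.0003 -0.0009 -0.0001] [ 0.3705 -0.8455 -2.1714] 23.225
[ 0.5544 -0.2355  0.0602] [-0.2885  0.6152 -2.1556]
0.0592 0.05919523755465801 -2.1787365565662826 26.7333
0.0586 0.05861407118016619 -2.2535272641566193 27.0833
0.058 0.05801179497766147 -2.440399352108075 27.4333
0.0574 0.05740938367261163 -1.6295524974915736 27.7833
0.0568 0.05675860825134273 -1.9981913247891554 28.1333
0.0562 0.05616952115468124 -2.5885484049712093 28.4833
0.0556 0.05600190060376373 2.1249993311709914 28.8333
```

View pics/dn.png

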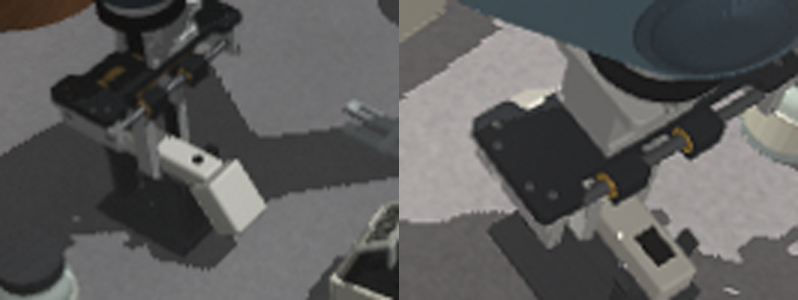

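The scanner touched down at z = 0.0560, the same height it was gripped at. I'll release it, retreat, and check.

```bash
python3 - <<'E'
from h import *
np.set_printoptions(precision=4,suppress=True)
grip(.38);pause(.2);grip(.7); p=sense()["position"]
line_to(np.r_[p[:2],.12],rate=.08); line_to(np.r_[p[:2],.24],rate=.15)
s=sense();W=grab_frame("wrist"); print(s["time"],s["wrist_force"])
move_pose([.40,.10,.35],trot(np.radians(86)+np.pi));pause(.3);print(sense()["time"])
A=grab_frame("scene");B=grab_frame("side");
for n,f in zip("AB",(A,B)):cv2.imwrite(f"pics/end{n}.png",f["pixels"][:,:,::-1])
z=lambda f,x,y:cv2.resize(f["pixels"][y:y+80,x:x+133],None,fx=3,fy=3,interpolation=cv2.INTER_CUBIC)
h=lambda f:cv2.resize(f["pixels"],(399,300))
cv2.imwrite("pics/end.png",np.vstack([np.hstack([z(A,150,150),z(B,300,260)]),np.hstack([h(A),h(B)])])[:,:,::-1])
for f,n,bx in((A,"scene",(187,167,14,10)),(A,"scene",(213,181,8,7)),(B,"side",(375,312,22,20)),(B,"side",(349,281,12,12))):
    for im in(cv2.imread(f"pics/{n}0.png"),f["pixels"]):
        x,y,w,hh=bx;nn,l,st,ce=cv2.connectedComponentsWithStats((im[y:y+hh,x:x+w].max(2)<70).astype(np.uint8));k=1+np.argmax(st[1:,4]) if nn>1 else 0;u=ce[k]+[x,y];print(n,st[k,4],u,plane(f,[u],.086)[0])
E
```

```text
31.9667 [-1.014  -0.7652 -0.6902]
33.75
scene 20 [192.8 171.6] [ 0.5513 -0.2788  0.086 ]
scene 20 [192.55 171.8 ] [ 0.5523 -0.2789  0.086 ]
scene 6 [215.8333 183.8333] [ 0.5572 -0.1941  0.086 ]
scene 7 [215.5714 183.8571] [ 0.5577 -0.1947  0.086 ]
side 76 [383.7368 322.5526] [ 0.5515 -0.2765  0.086 ]
side 74 [384.4054 322.8784] [ 0.552  -0.2776  0.086 ]
side 15 [354.9333 286.6   ] [ 0.5577 -0.1917  0.086 ]
side 16 [355.3125 286.875 ] [ 0.5579 -0.1925  0.086 ]
```

View pics/end.png

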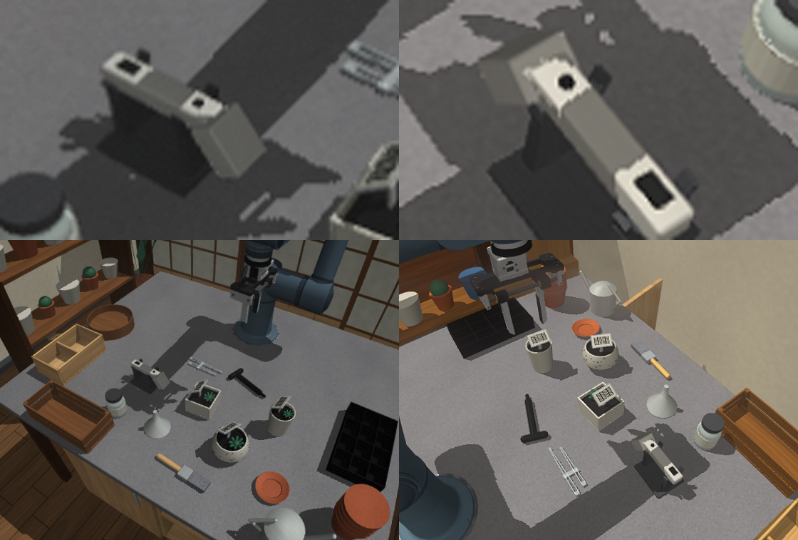

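The scanner is back within about 1 mm of where it lay. Everything else stands where it was, and the arm is clear.

```bash
python3 -c "
from bench import *
print(finish_job(),sense()['time'])"
```

```text
the job is handed in; nothing more can be done
the job is handed in; nothing more can be done
```

I took the scanner from its rest, scanned the tag in the speckled round-bellied pot, laid the scanner back in its rest and handed the job in. The robot's clock read 33.75 s just before hand-in, against the 51 s limit. No verdict is reported.

- **Scan:** I held the scanner still for about 2.7 s after it had settled. A wrist picture taken at that pose put the aiming point within 3 mm of the middle of the label, with the direction off by about 0.3° around the vertical. The camera calibration is only good to about 2 mm.
- **Tilt:** The two checks of the scanner's tilt in the grip disagreed slightly. One suggested the nose was 1–2° low and the other showed almost none. Both were within measuring error, so I did not correct for it.
- **Return:** The scanner touched down at the height it was gripped at (TCP z = 56 mm), and the contact force was about 2 N upward. In the fixed cameras it lies within about 1 mm of where it started.
- **Surroundings:** In the final pictures the pots and the other things stand where they were. I judged this by eye and did not measure it. The arm was clear of everything.

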